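# Make up two okey-and-tea kits

### The arm

A 7-joint arm with a two-finger parallel gripper is mounted at the origin on the work surface. World frame = base frame: x ahead of the robot, y to its left, z up, the work surface at z = 0. Lengths are in m, angles in rad, forces in N, time in s.
With the tool pointing down it reaches from about 0.425 to 0.8 m from the base axis. Payload 8.3 kg.
Tool frame: the origin (TCP) lies midway between the tips of the shut fingers; the grasp point (between the pads) lies 19 mm behind it; z points along the fingers, y is the line along which they close (so a half turn about z gives the same grasp; the last joint's range is limited). The gripper opens to 85 mm and grips with 20 to 120 N. Pads are 22 mm wide; open, the fingers measure 114 mm over their backs; the gripper's body (76 mm by 85 mm) begins 54 mm behind the grasp point. The pads swing forward as they close: fully open they stand 13 mm farther back than shut.
Start: joints at [-0.063, 0.383, 0.016, 1.37, -0.006, 1.388, -0.046], TCP at [0.625, 0, 0.231] pointing down, gripper open.
Joint ranges: [-2.95, 2.95], [-0.25, 2.06], [-1.52, 1.56], [0.18, 2.33], [-1.44, 4.58], [0.02, 2.06], [-3.01, 3.01]. Speed limits (rad/s): [2.39, 2.39, 3.01, 3.01, 3.14, 3.14, 3.14].

### API

Orientations are given as a 3x3 rotation matrix whose columns are the frame's x, y, z axes.
In Python, from plant import state, capture, calibration, job_done gives the robot as it stands.
- The arm moves only by the tool move_arm, never from a script. Its argument "targets" is a list of rows, each a list of 2 entries, a list of its own where there are three numbers: the shift along the tool's x, y, z scaled (see below), then the turn, a rotation vector about the tool's x, y, z scaled (see below). A call has 1 to 12 rows; each row shifts and turns the commanded pose from where the row before left it, along the tool's axes as they then stand; what a row does not reach is not made up. The controller multiplies each number of a shift by 0.4 m and each number of a turn by 6 degrees. A row lasts 1/12 s, in which the tool goes at most 41.7 mm and 7.16 degrees, less where a joint would pass 70% of its speed; a pose out of reach is approached as far as the arm can. A call with a number of a shift or a turn outside -1 to 1 is refused whole. A call with a gripper value outside its range is refused whole. "jaw" is the closure, from -1 (fully open) to 1 (shut), set as the call begins (left out, the last holds). The fingers move at their own pace and stop on an object; the grip force is fixed at half the most. Time passes only in rows, so rows that do not move let the fingers close. It gives the time, the measured TCP pose, the force, the opening and the grip force at its end, in the units of the state.
- state(): the state, without advancing time (a new reading comes with each control period).
- capture(name): name is "scene" or "side" or "wrist"; returns the picture (480x640x3 uint8, red, green, blue); there is no depth.
- calibration(name): a dict with "camera_matrix" (3x3 intrinsics, pixels), "distortion" ([k1, k2, p1, p2, k3] as OpenCV has them; the pictures are not rectified), "pose" (4x4, takes a point from camera to world coordinates). Camera axes: x right, y down, z forward; pixel columns grow to the right and rows downward; lengths in m; the calibration is good to about 2 mm. A picture is of the moment at which its call begins: read the wrist's pose just before it. calibration takes no time and is no camera call; for the wrist camera it gives the pose at the moment of the call.
- job_done(): hands the job in; it is judged then, once.
The state is a dict: "time": time; "joint_pos": joint angles; "dq": joint speeds; "joint_torque": joint torques, N m; "tool_pos": TCP position; "ee_rot": TCP orientation; "force": force on the tool from outside, world axes, zero at the start; "torque": the same for the moment, N m; "width": finger opening in m; "gripper_force": force on a finger pad.
Only numpy, scipy, OpenCV 4.12 (cv2) and the standard library are available. Lean on these libraries where they do the work, as an engineer would, in place of code of your own. Each camera call takes 0.05 s, during which the arm holds its last target. There are 200 camera calls.

### The job

Make up the two table kits: on the green-felt tray put the blue glass on its brass ring, the cream tile flat inside its mother-of-pearl rectangle (lined up with it) and the brass die on its brass square; on the red-felt tray put the amber glass on its brass ring and the white die on its brass square. Centre each thing on its mark and leave both glasses upright; never lay or knock a glass over. Leave the green glass, the tile box and the ashtray where they stand.

Things in the scene. Friction and masses are not known exactly. Their poses are not given: they have to be found in the camera images.
- green_tray: Wooden tray lined with green felt, fixed, 240 mm long (x) by 120 mm (y); origin under its centre, z up. Felt floor 10 mm above the table, 6 mm wide lip 4 mm above the felt. Flush marks on its centre line: brass ring (62 mm outside) for a glass at x = -78 mm; mother-of-pearl rectangle (56 mm along x by 42) for the tile at x = +5 mm; brass square (36 mm) for a die at x = +80 mm.
- red_tray: Wooden tray lined with red felt, fixed, 240 mm long (x) by 120 mm (y); origin under its centre, z up. Felt floor 10 mm above the table, 6 mm wide lip 4 mm above the felt. Flush marks on its centre line: brass ring (62 mm outside) for a glass at x = +65 mm; brass square (36 mm) for a die at x = -55 mm.
- blue_glass: Blue glass: cobalt-blue glass tea tumbler with a gilt rim, open at the top and empty: 74 mm high, slim-waisted, outer diameter 44 mm at the foot, 49 mm at 16 mm height, 42 mm at the waist (48 mm height), 47 mm at the rim; wall 3 mm, about 90 g. Starts upright on the table. Origin: centre of the underside, z up its axis.
- amber_glass: Amber glass: amber-orange glass tea tumbler with a gilt rim, open at the top and empty: 74 mm high, slim-waisted, outer diameter 44 mm at the foot, 49 mm at 16 mm height, 42 mm at the waist (48 mm height), 47 mm at the rim; wall 3 mm, about 90 g. Starts upright on the table. Origin: centre of the underside, z up its axis.
- brass_die: Brass die: solid brass die, a 22 mm cube with rounded edges and dark pips, about 80 g. Starts on the table. Origin: centre of the cube; axes square to its faces. Any face may end up on top.
- white_die: White die: ivory-white resin die, a 22 mm cube with rounded edges and black pips, about 20 g. Starts on the table. Origin: centre of the cube; axes square to its faces. Any face may end up on top.
- tile: Okey tile: cream rectangular tile lying flat, 40 mm (its x) by 26 mm (its y) by 10 mm thick, with two red dots (no lettering) on its upper face, about 20 g. Starts flat on the table. Origin: centre of the underside, z up.
- green_glass: Green glass: not wanted, stays where it is; green glass tea tumbler with a gilt rim, open at the top and empty: 74 mm high, slim-waisted, outer diameter 44 mm at the foot, 49 mm at 16 mm height, 42 mm at the waist (48 mm height), 47 mm at the rim; wall 3 mm, about 90 g. Starts upright on the table. Origin: centre of the underside, z up its axis.
- tile_box: Tile box: closed wooden box with mother-of-pearl diamonds, 104 x 164 x 72 mm, about 2 kg, loose; stays where it is. Origin: centre of the underside.
- ashtray: Ashtray: round turquoise ceramic ashtray, 104 mm across, 30 mm high (with three low rests up to 44 mm), about 0.5 kg, loose; stays where it is. Origin: centre of the underside.

How it is judged:
At the end, for the whole second after the job is handed in: Each thing rests released on its tray's felt within 12 mm (along and across the tray) of its mark's centre; glasses upright within 0.12 rad; tile flat and within 0.3 rad of its rectangle, either way round; all at rest; green glass, tile box and ashtray within 20 mm of their starts (x of blue_glass in the frame of green_tray between -0.09 and -0.066 m and y of blue_glass in the frame of green_tray between -0.012 and 0.012 m and z of blue_glass in the frame of green_tray between 0.006 and 0.015 m and x of brass_die in the frame of green_tray between 0.068 and 0.092 m and y of brass_die in the frame of green_tray between -0.012 and 0.012 m and z of brass_die in the frame of green_tray between 0.016 and 0.026 m and x of tile in the frame of green_tray between -0.007 and 0.017 m and y of tile in the frame of green_tray between -0.012 and 0.012 m and z of tile in the frame of green_tray between 0.006 and 0.015 m and x of amber_glass in the frame of red_tray between 0.053 and 0.077 m and y of amber_glass in the frame of red_tray between -0.012 and 0.012 m and z of amber_glass in the frame of red_tray between 0.006 and 0.015 m and x of white_die in the frame of red_tray between -0.067 and -0.043 m and y of white_die in the frame of red_tray between -0.012 and 0.012 m and z of white_die in the frame of red_tray between 0.016 and 0.026 m and angle between each of blue_glass, amber_glass, tile's own z axis and vertical below 0.12 rad and angle between the x axis of tile and the x axis of green_tray, either way round below 0.3 rad and linear speed of each of blue_glass, amber_glass, brass_die, white_die, tile below 0.02 m/s and angular speed of each of blue_glass, amber_glass, brass_die, white_die, tile below 0.3 rad/s and distance of each of green_glass, tile_box, ashtray from where it was at the start of the episode below 0.02 m); the robot touches nothing.
It fails at once if a glass is knocked over (angle between any of blue_glass, amber_glass, green_glass's own z axis and vertical above 1 rad).
It fails at once if a bystander (green glass, tile box, ashtray) is moved by more than 30 mm (distance of any of green_glass, tile_box, ashtray from where it was at the start of the episode above 0.03 m).
It also fails if it takes over 131 s, if anything falls off the work surface, if the arm or the gripper's body presses on something with over 40 N, if the wrist force passes 120 N, or if a joint passes its speed limit or range.

## Working session

There is one attempt and no reset: what is moved stays moved. The work goes in short steps, Python scripts to look and compute and a tool call to move; the robot and the scene stay as the last step left them, time stands still between calls to the robot, and variables do not carry over. Pictures are saved under pics/ and viewed, at most 14 in all, crops included, and the job is handed in when it is done.

Besides the shell and the picture viewer there is one more tool, called after "Request:" as name(argument=value, ...), one argument or row to a line, values as JSON. move_arm: Moves the arm, as the interface text tells. Its arguments: {"type":"object","properties":{"targets":{"type":"array"},"jaw":{"type":"number"}},"required":["targets"]}

```bash
mkdir -p pics; python3 - <<'E'
from plant import *
import cv2,numpy as np
s=state();print(s['time'],s['tool_pos'],np.round(s['ee_rot'],3).tolist(),s['width'])
for n in ['scene','side','wrist']:
    c=calibration(n);cv2.imwrite(f'pics/{n}0.png',capture(n)[:,:,::-1])
    print(n,np.round(c['camera_matrix'],1).tolist(),c['distortion'],np.round(c['pose'],3).tolist())
E
ls
```

```text
0.0 [6.24490421e-01 2.10037514e-05 2.30273115e-01] [[-0.0, 1.0, -0.002], [1.0, 0.0, -0.0], [-0.0, -0.002, -1.0]] 0.08535322738555312
scene [[577.2, 0.0, 315.2], [0.0, 577.2, 231.9], [0.0, 0.0, 1.0]] [-0.03657217  0.          0.          0.          0.        ] [[-0.84, 0.336, -0.427, 1.119], [0.542, 0.485, -0.686, 0.925], [-0.023, -0.808, -0.589, 0.841], [0.0, 0.0, 0.0, 1.0]]
side [[479.5, 0.0, 311.2], [0.0, 479.5, 239.3], [0.0, 0.0, 1.0]] [-0.01114061  0.          0.          0.          0.        ] [[0.961, -0.113, 0.252, 0.274], [-0.275, -0.476, 0.835, -0.899], [0.026, -0.872, -0.489, 0.559], [0.0, 0.0, 0.0, 1.0]]
wrist [[378.2, 0.0, 321.8], [0.0, 378.2, 242.4], [0.0, 0.0, 1.0]] [-0.07381244  0.          0.          0.          0.        ] [[1.0, 0.0, -0.003, 0.625], [-0.001, -0.944, -0.329, 0.085], [-0.003, 0.329, -0.944, 0.373], [0.0, 0.0, 0.0, 1.0]]
pics
```

View pics/scene0.png

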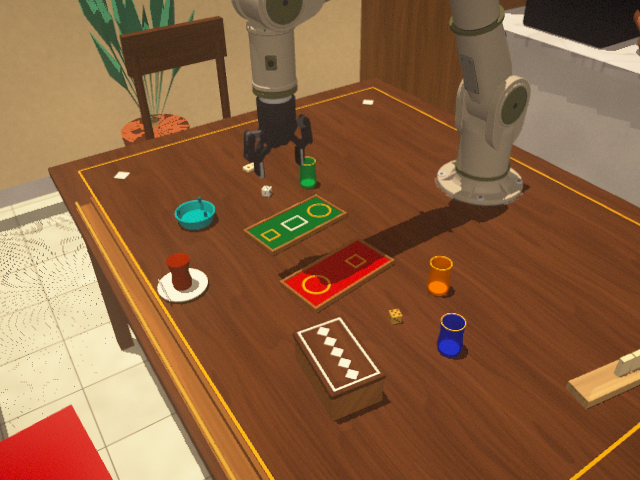

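View pics/side0.png

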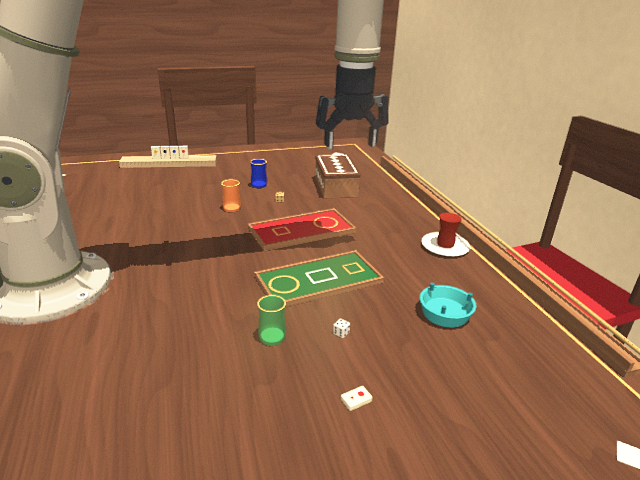

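View pics/wrist0.png

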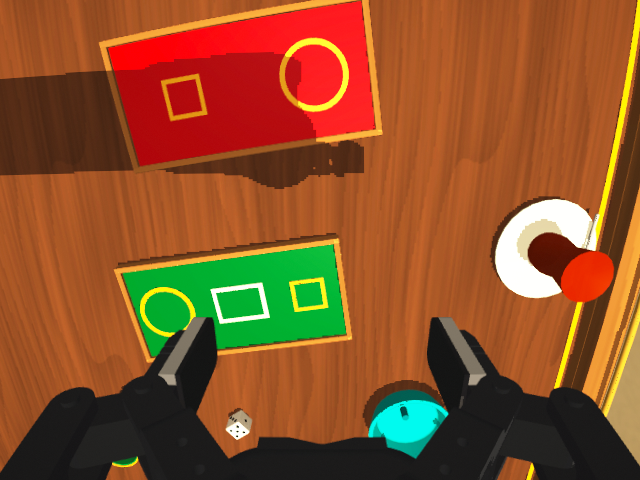

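The scene view shows the amber glass at (440,276), blue (452,335), green (308,172), brass die (396,316), white die (266,191), tile (248,168). The side view shows the tile at (357,398), white die (341,328), blue (259,173), amber (231,195), brass die (280,197). The wrist view shows both trays and their marks clearly.

```bash
cat > h.py <<'E'
from plant import *
import cv2,numpy as np
def ray(c,px):
    p=cv2.undistortPoints(np.float64(px).reshape(-1,1,2),np.array(c['camera_matrix']),np.array(c['distortion'])).reshape(-1,2)
    T=np.array(c['pose']);return T[:3,3],np.c_[p,np.ones(len(p))]@T[:3,:3].T
def plane(c,px,z):
    o,d=ray(c,px);return (o+d*((z-o[2])/d[:,2])[:,None])[:,:2]
def proj(c,P):
    T=np.array(c['pose']);R=T[:3,:3].T;t=-R@T[:3,3]
    return cv2.projectPoints(np.float64(P).reshape(-1,1,3),cv2.Rodrigues(R)[0],t,np.array(c['camera_matrix']),np.array(c['distortion']))[0].reshape(-1,2)
def tri(c1,p1,c2,p2):
    o1,d1=ray(c1,p1);o2,d2=ray(c2,p2)
    A=np.c_[d1[0],-d2[0]];s=np.linalg.lstsq(A,o2-o1,rcond=None)[0]
    a,b=o1+s[0]*d1[0],o2+s[1]*d2[0];return (a+b)/2,np.linalg.norm(a-b)
def hsv(im): return cv2.cvtColor(im,cv2.COLOR_RGB2HSV)
def blobs(m,amin=20):
    m=m.astype(np.uint8);cs,_=cv2.findContours(m,cv2.RETR_EXTERNAL,cv2.CHAIN_APPROX_NONE)
    return sorted([c.reshape(-1,2) for c in cs if cv2.contourArea(c)>amin],key=lambda c:-cv2.contourArea(c.reshape(-1,1,2)))
def cen(c):
    m=cv2.moments(c.reshape(-1,1,2).astype(np.float32));return m['m10']/m['m00'],m['m01']/m['m00']
def rect(c,con,z):
    P=plane(c,con,z);r=cv2.minAreaRect((P*1000).astype(np.float32));return np.round(r[0],1),np.round(r[1],1),round(r[2],1)
E
python3 - <<'E'
from h import *
im={n:cv2.imread(f'pics/{n}0.png')[:,:,::-1].copy() for n in('scene','side','wrist')}
C={n:calibration(n) for n in im}
W=hsv(im['wrist']);H,S,V=W[...,0],W[...,1],W[...,2]
c=C['wrist']
g=blobs((H>50)&(H<75)&(S>150)&(V>60),3000);print('green felt',rect(c,g[0],.01))
r=blobs(((H<4)|(H>176))&(S>200)&(V>60),3000);print('red felt',[rect(c,x,.01) for x in r[:3]])
y=(H>20)&(H<35)&(S>150)&(V>100)
for b in blobs(y,150):
    print('yellow',np.round(cen(b)),rect(c,b,.01))
w=(S<60)&(V>150)
for b in blobs(w,200): print('white',np.round(cen(b)),rect(c,b,.01))
# objects
def near(n,fn,p,r=30):
    h=hsv(im[n]).astype(int);m=fn(h[...,0],h[...,1],h[...,2])
    k=np.zeros(m.shape,bool);k[max(0,p[1]-r):p[1]+r,max(0,p[0]-r):p[0]+r]=1
    b=blobs(m&k,5)[0];return b
F={'blue':lambda h,s,v:(h>110)&(h<130)&(s>150)&(v>60),'amber':lambda h,s,v:(h>8)&(h<20)&(s>200)&(v>180),'green':lambda h,s,v:(h>50)&(h<80)&(s>130)&(v>60),
 'wdie':lambda h,s,v:(s<70)&(v>100),'tile':lambda h,s,v:(s<90)&(v>140),'bdie':lambda h,s,v:(h>15)&(h<35)&(s>100)&(v>110)}
P={'blue':((452,335),(259,173)),'amber':((440,276),(231,195)),'green':((308,172),(272,320)),'wdie':((266,191),(341,328)),'tile':((248,168),(357,398)),'bdie':((396,316),(280,197))}
for k in P:
    a=near('scene',F[k],P[k][0],15 if 'die' in k or k=='tile' else 30);b=near('side',F[k],P[k][1],20 if 'die' in k or k=='tile' else 40)
    X,e=tri(C['scene'],cen(a),C['side'],cen(b))
    print(k,cv2.boundingRect(a),cv2.boundingRect(b),np.round(X*1000),round(e*1000,1))
    if k in('tile','wdie','bdie'): print('  ',rect(C['side'],b,.01))
for n,p in (('scene',(340,350)),('side',(337,165)),):
    print('box',plane(C[n],[p],.072))
print('ash',plane(C['scene'],[(195,215)],.02),plane(C['side'],[(447,306)],.02))
print('tileboxcorners',plane(C['scene'],[(295,345),(340,318),(383,372),(333,391)],.072))
E
```

```text
green felt (array([ 530.6, -112.5]), array([228. , 106.7]), 8.3)
red felt [(array([552.8, 107. ]), array([228.2, 108. ]), 8.4)]
yellow [620. 118.] (array([912.3,  73.5]), array([  6.4, 233.8]), 0.0)
yellow [308. 294.] (array([ 609.9, -100.4]), array([36.8, 36.7]), 8.5)
yellow [324.  71.] (array([622.2, 117.7]), array([50.8, 61.7]), 14.2)
yellow [163. 306.] (array([ 451.6, -121.8]), array([62.6, 57.8]), 53.7)
yellow [622. 363.] (array([ 992.5, -199.9]), array([  7.3, 164.2]), 0.1)
yellow [568. 344.] (array([ 912.3, -171.8]), array([119.2,   6.6]), 90.0)
white [539. 245.] (array([857.8, -49.5]), array([109.6, 105.4]), 68.2)
white [240. 303.] (array([ 535.7, -111.3]), array([56.4, 42.7]), 8.3)
white [237. 430.] (array([ 517.2, -292.9]), array([22.8, 22.5]), 37.1)
blue (438, 326, 26, 32) (251, 164, 15, 24) [506. 418.  23.] 6.8Traceback (most recent call last):
  File "<stdin>", line 22, in <module>
  File "<stdin>", line 17, in near
IndexError: list index out of range
```

```bash
python3 - <<'E'
from h import *
im={n:cv2.imread(f'pics/{n}0.png')[:,:,::-1].copy() for n in('scene','side')}
C={n:calibration(n) for n in im}
P={'blue':((452,335),(259,173)),'amber':((440,276),(231,195)),'green':((308,172),(272,320)),'wdie':((266,191),(341,328)),'tile':((248,168),(357,398)),'bdie':((396,316),(280,197))}
F={'blue':lambda h,s,v:(h>110)&(h<130)&(s>100)&(v>40),'amber':lambda h,s,v:(s>210)&(v>150)&(h>5)&(h<25),'green':lambda h,s,v:(h>50)&(h<80)&(s>130)&(v>60),
 'wdie':lambda h,s,v:(s<70)&(v>100),'tile':lambda h,s,v:(s<90)&(v>140),'bdie':lambda h,s,v:(h>15)&(h<35)&(s>100)&(v>110)}
def near(n,k,p):
    h=hsv(im[n]).astype(int);m=F[k](h[...,0],h[...,1],h[...,2]);r=18 if k in('wdie','bdie','tile') else 34
    q=np.zeros(m.shape,bool);q[p[1]-r:p[1]+r,p[0]-r:p[0]+r]=1
    pts=np.argwhere(cv2.morphologyEx((m&q).astype(np.uint8),cv2.MORPH_OPEN,np.ones((2,2))))[:,::-1]
    return pts
for k in P:
    a,b=[near(n,k,p) for n,p in zip(('scene','side'),P[k])]
    ca,cb=[(x.min(0)+x.max(0))/2 for x in(a,b)]
    X,e=tri(C['scene'],ca,C['side'],cb)
    print(k,a.min(0),a.max(0),b.min(0),b.max(0),np.round(X*1000),round(e*1000,1))
    if k=='tile': print(rect(C['side'],b,.01),rect(C['scene'],a,.01))
print('box',plane(C['scene'],[(295,345),(340,318),(383,372),(333,391)],.072).round(3).tolist())
print('ash',plane(C['scene'],[(195,215)],.02),plane(C['side'],[(447,306)],.02))
E
```

```text
blue [439 316] [465 358] [252 161] [267 188] [504. 414.  32.] 3.6Traceback (most recent call last):
  File "<stdin>", line 14, in <module>
    return umr_minimum(a, axis, None, out, keepdims, initial, where)
ValueError: zero-size array to reduction operation minimum which has no identity
```

Request:
move_arm(
  targets=[
    [[0.093,-0.025,0],[0,0,0]],
    [[0.093,-0.025,0],[0,0,0]],
    [[0.093,-0.025,0],[0,0,0]],
    [[0.093,-0.025,0],[0,0,0]],
    [[0.093,-0.025,0],[0,0,0]],
    [[0.093,-0.025,0],[0,0,0]],
    [[0.093,-0.025,0],[0,0,0]],
    [[0.093,-0.025,0],[0,0,0]],
    [[0.093,-0.025,0],[0,0,0]],
    [[0.093,-0.025,0],[0,0,0]],
    [[0,0,0],[0,0,0]],
    [[0,0,0],[0,0,0]],
  ],
  jaw=-1,
)

```text
time: 1.15
tool_pos: [0.5226, 0.3754, 0.2304]
ee_rot: [[-0.006, 1.0, -0.002], [1.0, 0.006, 0.001], [0.001, -0.002, -1.0]]
force: [0.4, -0.2, -0.0]
width: 0.0852
gripper_force: 0.0
```

```bash
python3 - <<'E'
from h import *
s=state();print(s['time'],s['tool_pos'],np.round(s['ee_rot'],3).tolist())
c=calibration('wrist');im=capture('wrist');cv2.imwrite('pics/w1.png',im[:,:,::-1])
import pickle;pickle.dump(c,open('pics/w1.pkl','wb'))
E
```

```text
1.15 [0.52263613 0.37538083 0.23041892] [[-0.006, 1.0, -0.002], [1.0, 0.006, 0.001], [0.001, -0.002, -1.0]]
```

View pics/w1.png

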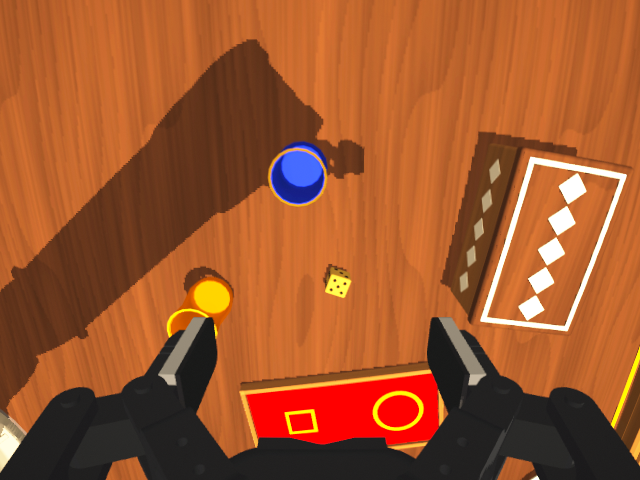

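The picture shows the blue rim centred near (298,177), the amber inner floor near (211,296) with its rim partly behind a finger, and the brass die at (338,285).

```bash
python3 - <<'E'
from h import *
import pickle
c=pickle.load(open('pics/w1.pkl','rb'));im=cv2.imread('pics/w1.png')[:,:,::-1].copy();h=hsv(im).astype(int);H,S,V=h[...,0],h[...,1],h[...,2]
def win(m,x0,x1,y0,y1):
    q=np.zeros(m.shape,bool);q[y0:y1,x0:x1]=1;return m&q
m=win((H>110)&(H<130)&(S>100)&(V>60),250,345,130,220);b=blobs(m)[0];print('blue bbox',cv2.boundingRect(b))
print('pix',[tuple(h[y,x]) for x,y in((298,150),(298,205),(211,296),(170,325),(195,284),(300,400))])
gold=win((H>8)&(H<35)&(V>140)&(S<190),265,332,140,212)
pts=np.argwhere(gold)[:,::-1];hull=cv2.convexHull(pts);print('gold',len(pts),pts.min(0),pts.max(0))
print('blue rim by eye',plane(c,[(298,177)],.074),'foot',plane(c,[(302,165)],.003))
am=win((H>22)&(H<33)&(S>180)&(V>200),160,235,270,340);bb=blobs(am,30)
for x in bb: print('amber',cv2.boundingRect(x),cen(x),plane(c,[cen(x)],.005),rect(c,x,.005),rect(c,x,.074))
m=win((H>20)&(H<35)&(S>60)&(V>150),315,360,262,305);x=blobs(m)[0];print('bdie',rect(c,x,.022),plane(c,[cen(x)],.02))
x=blobs(win((S<50)&(V>180),470,640,150,335))[0];print('box top frame',rect(c,x,.072))
E
```

```text
blue bbox (271, 151, 53, 53)
pix [(np.int64(146), np.int64(79), np.int64(203)), (np.int64(22), np.int64(226), np.int64(246)), (np.int64(25), np.int64(255), np.int64(255)), (np.int64(20), np.int64(255), np.int64(255)), (np.int64(13), np.int64(255), np.int64(192)), (np.int64(0), np.int64(255), np.int64(255))]
gold 85 [270 148] [326 204]
blue rim by eye [[0.50351148 0.41078863]] foot [[0.50292044 0.41076529]]
amber (195, 281, 35, 32) (211.516081871345, 296.6284461152882) [[0.40225697 0.26863181]] (array([402.7, 268.1]), array([37.4, 37.6]), 82.8) (array([425.3, 304.1]), array([30.3, 30.5]), 82.8)
amber (167, 309, 41, 28) (179.66666666666666, 317.6102292768959) [[0.36326278 0.24168542]] (array([365.7, 240.2]), array([54.5, 21.7]), 29.9) (array([395.2, 281.4]), array([44.3, 17.7]), 29.9)
bdie (array([538.9, 291.2]), array([21.5, 21.7]), 70.4) [[0.53899021 0.29039242]]
box top frame (array([722.5, 348.7]), array([150.9,  88.6]), 82.4)
```

Request:
move_arm(
  targets=[
    [[0.044,-0.024,0],[0,0,0]],
    [[0.044,-0.024,0],[0,0,0]],
    [[0,0,0.07],[0,0,0]],
    [[0,0,0.08],[0,0,0]],
    [[0,0,0.08],[0,0,0]],
    [[0,0,0.08],[0,0,0]],
    [[0,0,0],[0,0,0]],
  ],
)

```text
time: 1.78
tool_pos: [0.5039, 0.402, 0.0999]
ee_rot: [[0.003, 1.0, -0.008], [1.0, -0.003, -0.009], [-0.009, -0.008, -1.0]]
force: [-0.3, -1.2, -0.7]
width: 0.0853
gripper_force: 0.0
```

```bash
python3 - <<'E'
from h import *
import pickle
im=cv2.imread('pics/wrist0.png')[:,:,::-1].copy();h=hsv(im).astype(int);print([h[y,x] for x,y in((237,430),(125,455))])
s={n:cv2.imread(f'pics/{n}0.png')[:,:,::-1].copy() for n in('scene','side')};C={n:calibration(n) for n in s}
print('green rim side',plane(C['side'],[(272,304)],.074),'foot',plane(C['side'],[(272,336)],.003))
print('green rim scene',plane(C['scene'],[(308,161)],.074),'foot',plane(C['scene'],[(308,184)],.003))
print('tile',plane(C['side'],[(357,396)],.01),plane(C['scene'],[(249,167)],.01))
print('wdie',plane(C['side'],[(342,323)],.022))
print('ash',plane(C['side'],[(447,306)],.02))
E
```

```text
[array([ 33,  38, 240]), array([20, 22, 35])]
green rim side [[ 0.40066964 -0.26707097]] foot [[ 0.40019557 -0.26440725]]
green rim scene [[ 0.40161324 -0.25405295]] foot [[ 0.40515089 -0.25252394]]
tile [[ 0.49303883 -0.43481727]] [[ 0.50116375 -0.42170369]]
wdie [[ 0.52162233 -0.2826528 ]]
ash [[ 0.72960643 -0.28174718]]
```

Request:
move_arm(
  targets=[
    [[0.022,0,0],[0,0,0]],
    [[0,0,0],[0,0,0]],
    [[0,0,0],[0,0,0]],
  ],
)

```text
time: 2.03
tool_pos: [0.507, 0.4177, 0.1104]
ee_rot: [[-0.0, 1.0, 0.003], [1.0, 0.0, 0.003], [0.003, 0.003, -1.0]]
force: [-0.6, 0.7, 0.1]
width: 0.0852
gripper_force: 0.0
```

Request:
move_arm(
  targets=[
    [[-0.021,0,0.02],[0,0,0]],
    [[0,0,0],[0,0,0]],
    [[0,0,0],[0,0,0]],
    [[0,0,0],[0,0,0]],
  ],
)

```text
time: 2.37
tool_pos: [0.506, 0.4073, 0.0997]
ee_rot: [[0.001, 1.0, 0.0], [1.0, -0.001, 0.0], [0.0, 0.0, -1.0]]
force: [-0.2, 0.1, -1.1]
width: 0.0851
gripper_force: 0.0
```

Request:
move_arm(
  targets=[
    [[0,0,0.03],[0,0,0]],
    [[0.003,-0.003,0.045],[0,0,0]],
    [[0,0,0.045],[0,0,0]],
    [[0,0,0.04],[0,0,0]],
    [[0,0,0.02],[0,0,0]],
    [[0,0,0],[0,0,0]],
    [[0,0,0],[0,0,0]],
    [[0,0,0],[0,0,0]],
    [[0,0,0],[0,0,0]],
  ],
)

```text
time: 3.12
tool_pos: [0.5052, 0.4095, 0.0287]
ee_rot: [[-0.0, 1.0, 0.002], [1.0, 0.0, 0.002], [0.002, 0.002, -1.0]]
force: [1.2, -0.0, -0.3]
width: 0.0856
gripper_force: 0.0
```

Request:
move_arm(
  targets=[
    [[0,0,0],[0,0,0]],
    [[0,0,0],[0,0,0]],
    [[0,0,0],[0,0,0]],
    [[0,0,0],[0,0,0]],
    [[0,0,0],[0,0,0]],
    [[0,0,0],[0,0,0]],
    [[0,0,0],[0,0,0]],
    [[0,0,0],[0,0,0]],
  ],
  jaw=1,
)

```text
time: 3.78
tool_pos: [0.5048, 0.4092, 0.028]
ee_rot: [[-0.0, 1.0, 0.001], [1.0, 0.0, 0.001], [0.001, 0.001, -1.0]]
force: [-1.0, -0.7, 5.1]
width: 0.0431
gripper_force: 61.1
```

Request:
move_arm(
  targets=[
    [[0,0,-0.03],[0,0,0]],
    [[0,0,-0.07],[0,0,0]],
    [[0,0,-0.09],[0,0,0]],
    [[-0.02,-0.002,-0.07],[0,0,0]],
    [[-0.05,-0.005,-0.04],[0,0,0]],
    [[-0.08,-0.008,-0.02],[0,0,0]],
    [[-0.085,-0.008,0],[0,0,0]],
    [[-0.085,-0.008,0],[0,0,0]],
    [[-0.085,-0.008,0],[0,0,0]],
    [[-0.085,-0.008,0],[0,0,0]],
    [[-0.085,-0.008,0],[0,0,0]],
    [[-0.085,-0.008,0],[0,0,0]],
  ],
)

```text
time: 4.78
tool_pos: [0.4788, 0.1431, 0.1558]
ee_rot: [[0.0, 1.0, 0.0], [1.0, -0.0, 0.0], [0.0, 0.0, -1.0]]
force: [0.7, -0.5, -0.6]
width: 0.0429
gripper_force: 60.9
```

Request:
move_arm(
  targets=[
    [[-0.085,-0.008,0],[0,0,0]],
    [[-0.085,-0.008,0],[0,0,0]],
    [[-0.085,-0.008,0],[0,0,0]],
    [[-0.085,-0.008,0],[0,0,0]],
    [[-0.085,-0.008,0],[0,0,0]],
    [[-0.085,-0.008,0],[0,0,0]],
    [[-0.085,-0.008,0],[0,0,0]],
    [[-0.06,-0.006,0],[0,0,0]],
    [[-0.02,-0.002,0],[0,0,0]],
    [[0,0,0],[0,0,0]],
    [[0,0,0],[0,0,0]],
    [[0,0,0],[0,0,0]],
  ],
)

```text
time: 5.78
tool_pos: [0.4541, -0.1233, 0.1553]
ee_rot: [[-0.002, 1.0, -0.0], [1.0, 0.002, 0.001], [0.001, -0.0, -1.0]]
force: [-0.0, 0.8, -0.5]
width: 0.043
gripper_force: 60.9
```

```bash
python3 - <<'E'
from h import *
import pickle
s=state();print(s['time'],s['tool_pos'],s['width'])
c=calibration('wrist');im=capture('wrist');cv2.imwrite('pics/w2.png',im[:,:,::-1]);pickle.dump(c,open('pics/w2.pkl','wb'))
E
```

```text
5.7833 [ 0.45406372 -0.12334453  0.15534627] 0.04303435066106894
```

View pics/w2.png

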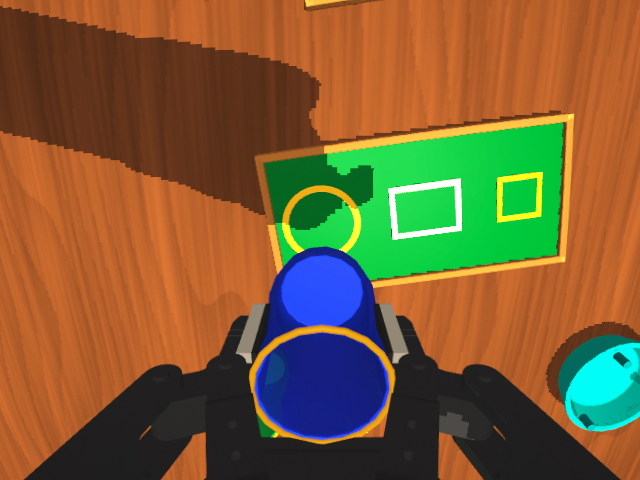

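The glass is held upright, its rim near (322,385); all green-tray marks are visible with the ring near (321,222).

```bash
python3 - <<'E'
from h import *
import pickle
c=pickle.load(open('pics/w2.pkl','rb'));im=cv2.imread('pics/w2.png')[:,:,::-1].copy();h=hsv(im).astype(int);H,S,V=h[...,0],h[...,1],h[...,2]
print('rim',plane(c,[(322,385)],.201),'floor',plane(c,[(322,290)],.131))
for b in blobs((S<60)&(V>200)&(np.arange(480)[:,None]<245),200): print('white',rect(c,b,.01))
y=(H>18)&(H<35)&(S>150)&(V>100)
for b in blobs(y,150): print('yellow',np.round(cen(b)),rect(c,b,.01))
for b in blobs((H>50)&(H<75)&(S>150)&(V>60),3000): print('felt',rect(c,b,.01))
print('ring',plane(c,[(321.5,222)],.01))
for b in blobs((H>80)&(H<100)&(S>150)&(V>150),300): print('ash',rect(c,b,.03))
E
```

```text
rim [[ 0.45452398 -0.11986524]] floor [[ 0.45448319 -0.12124501]]
white (array([ 535.8, -111.1]), array([56.5, 42.5]), 8.3)
yellow [321. 384.] (array([ 455.3, -284.7]), array([135.2, 137.9]), 7.3)
yellow [464. 179.] (array([ 557.5, -109.1]), array([189.3, 120.2]), 8.3)
yellow [519. 196.] (array([ 610.1, -100.4]), array([36.2, 36.8]), 8.4)
yellow [321. 214.] (array([ 453.6, -119.6]), array([62. , 54.8]), 0.1)
yellow [275. 247.] (array([ 416.6, -143.8]), array([ 4.4, 40.1]), 8.2)
felt (array([ 530.7, -112. ]), array([227.8, 107.5]), 8.3)
ring [[ 0.45401555 -0.12163181]]
ash (array([ 716.3, -280.6]), array([ 73.8, 102.2]), 19.3)
```

Request:
move_arm(
  targets=[
    [[-0.005,-0.001,0.03],[0,0,0]],
    [[0,0,0.06],[0,0,0]],
    [[0,0,0.07],[0,0,0]],
    [[0,0,0.06],[0,0,0]],
    [[0,0,0.04],[0,0,0]],
    [[0,0,0.02],[0,0,0]],
    [[0,0,0.007],[0,0,0]],
    [[0,0,0],[0,0,0]],
    [[0,0,0],[0,0,0]],
    [[0,0,0],[0,0,0]],
  ],
)

```text
time: 6.67
tool_pos: [0.4544, -0.1271, 0.0417]
ee_rot: [[-0.0, 1.0, 0.002], [1.0, 0.0, -0.0], [-0.0, 0.002, -1.0]]
force: [-0.1, 0.2, -1.2]
width: 0.0432
gripper_force: 60.9
```

Request:
move_arm(
  targets=[
    [[0.004,-0.001,0.004],[0,0,0]],
    [[0,0,0.003],[0,0,0]],
    [[0,0,0],[0,0,0]],
    [[0,0,0],[0,0,0]],
    [[0,0,0],[0,0,0]],
  ],
)

```text
time: 7.08
tool_pos: [0.4533, -0.1255, 0.038]
ee_rot: [[-0.0, 1.0, 0.001], [1.0, 0.0, 0.0], [0.0, 0.001, -1.0]]
force: [0.9, 1.4, 1.9]
width: 0.0431
gripper_force: 61.0
```

Contact. Open, then rise once the fingers are clear.

Request:
move_arm(
  targets=[
    [[0,0,0],[0,0,0]],
    [[0,0,0],[0,0,0]],
    [[0,0,0],[0,0,0]],
    [[0,0,0],[0,0,0]],
    [[0,0,0],[0,0,0]],
    [[0,0,0],[0,0,0]],
    [[0,0,-0.03],[0,0,0]],
    [[0,0,-0.06],[0,0,0]],
    [[0,0,-0.08],[0,0,0]],
    [[0,0,-0.08],[0,0,0]],
    [[0,0,-0.08],[0,0,0]],
    [[0,0,-0.05],[0,0,0]],
  ],
  jaw=-1,
)

```text
time: 8.08
tool_pos: [0.4539, -0.1259, 0.1931]
ee_rot: [[0.0, 1.0, 0.004], [1.0, -0.0, -0.0], [-0.0, 0.004, -1.0]]
force: [1.5, -1.0, 0.3]
width: 0.0853
gripper_force: 0.0
```

Request:
move_arm(
  targets=[
    [[-0.04,0.01,-0.03],[0,0,0]],
    [[-0.08,0.02,-0.03],[0,0,0]],
    [[-0.085,0.02,-0.02],[0,0,0]],
    [[-0.085,0.02,0],[0,0,0]],
    [[-0.085,0.02,0],[0,0,0]],
    [[-0.085,0.02,0],[0,0,0]],
    [[-0.07,0.02,0],[0,0,0]],
    [[-0.04,0.01,0],[0,0,0]],
    [[-0.015,0,0],[0,0,0]],
    [[0,0,0],[0,0,0]],
    [[0,0,0],[0,0,0]],
    [[0,0,0],[0,0,0]],
  ],
)

```text
time: 9.08
tool_pos: [0.5093, -0.3579, 0.2217]
ee_rot: [[-0.002, 1.0, 0.0], [1.0, 0.002, 0.001], [0.001, 0.0, -1.0]]
force: [-0.1, 0.9, -0.1]
width: 0.0853
gripper_force: 0.0
```

```bash
python3 - <<'E'
from h import *
import pickle
s=state();print(s['time'],s['tool_pos'],s['width'])
c=calibration('wrist');im=capture('wrist');cv2.imwrite('pics/w3.png',im[:,:,::-1]);pickle.dump(c,open('pics/w3.pkl','wb'))
h=hsv(im).astype(int);H,S,V=h[...,0],h[...,1],h[...,2]
for b in blobs((S<100)&(V>150),100): print('white',np.round(cen(b)),rect(c,b,.01),rect(c,b,.022))
E
```

```text
9.0833 [ 0.50932877 -0.35789207  0.22173714] 0.08527751917896435
white [305. 276.] (array([ 492.1, -432.4]), array([39.8, 25.5]), 13.3) (array([ 492.7, -427. ]), array([38.5, 24.7]), 13.3)
white [335. 122.] (array([ 520.9, -282. ]), array([22.5, 22.7]), 37.8) (array([ 520.6, -281.7]), array([21.8, 21.9]), 37.8)
```

View pics/w3.png

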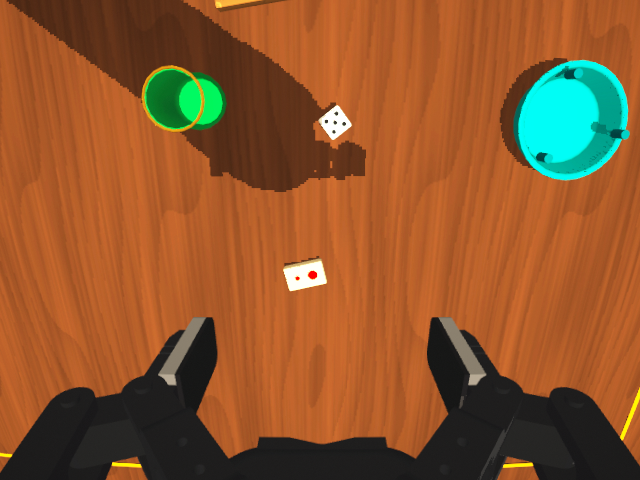

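The tile is at (305,276) with a 13° yaw, the white die at (335,122), green glass at (174,98), ashtray at (572,120). I grip the tile by its long ends.

Request:
move_arm(
  targets=[
    [[-0.04,-0.01,0],[0,0,0]],
    [[-0.08,-0.02,0.01],[0,0,0]],
    [[-0.066,-0.013,0.03],[0,0,0]],
    [[0,0,0.06],[0,0,-0.6]],
    [[0,0,0.08],[0,0,-0.8]],
    [[0,0,0.08],[0,0,-0.8]],
    [[0,0,0.08],[0,0,0]],
    [[0,0,0.07],[0,0,0]],
    [[0,0,0.05],[0,0,0]],
    [[0,0,0],[0,0,0]],
    [[0,0,0],[0,0,0]],
    [[0,0,0],[0,0,0]],
  ],
)

```text
time: 10.13
tool_pos: [0.493, -0.4341, 0.0397]
ee_rot: [[-0.229, 0.973, 0.002], [0.973, 0.229, -0.001], [-0.002, 0.002, -1.0]]
force: [0.4, -0.6, -0.0]
width: 0.0855
gripper_force: 0.0
```

```bash
cat >> h.py <<'E'
def go(x,y,z,yaw=None):
    "shift (tool units) and turn (units) to reach target; yaw = world angle of tool y, deg"
    s=state();R=np.array(s['ee_rot']);d=R.T@(np.array([x,y,z])-s['tool_pos'])/.4
    a=np.degrees(np.arctan2(R[1,1],R[0,1]));print('t',round(s['time'],2),'pos',np.round(s['tool_pos'],4),'yaw',round(a,1),'w',round(s['width'],4),'F',np.round(s['force'],1),'shift',np.round(d,3),'turn',None if yaw is None else round(-(((yaw-a)+90)%180-90)/6,2))
E
python3 -c "
from h import *
go(.4921,-.4324,.003,13.3)"
```

```text
t 10.13 pos [ 0.493  -0.4341  0.0397] yaw 13.3 w 0.0855 F [ 0.4 -0.6 -0. ] shift [ 0.005 -0.001  0.092] turn -0.01
```

Request:
move_arm(
  targets=[
    [[0.005,-0.001,0.02],[0,0,0]],
    [[0,0,0.03],[0,0,0]],
    [[0,0,0.02],[0,0,0]],
    [[0,0,0.015],[0,0,0]],
    [[0,0,0.005],[0,0,0]],
    [[0,0,0],[0,0,0]],
    [[0,0,0],[0,0,0]],
    [[0,0,0],[0,0,0]],
  ],
)

```text
time: 10.8
tool_pos: [0.4912, -0.4324, 0.002]
ee_rot: [[-0.228, 0.974, 0.0], [0.974, 0.228, -0.0], [-0.0, 0.0, -1.0]]
force: [-0.6, -0.9, -0.2]
width: 0.0853
gripper_force: 0.0
```

Request:
move_arm(
  targets=[
    [[0,0,0],[0,0,0]],
    [[0,0,0],[0,0,0]],
    [[0,0,0],[0,0,0]],
    [[0,0,0],[0,0,0]],
    [[0,0,0],[0,0,0]],
    [[0,0,0],[0,0,0]],
    [[0,0,0],[0,0,0]],
    [[0,0,0],[0,0,0]],
    [[0,0,-0.02],[0,0,0]],
    [[0,0,-0.03],[0,0,0]],
    [[0,0,-0.01],[0,0,0]],
    [[0,0,0],[0,0,0]],
  ],
  jaw=1,
)

```text
time: 11.8
tool_pos: [0.4919, -0.4329, 0.0278]
ee_rot: [[-0.228, 0.974, 0.002], [0.974, 0.228, -0.002], [-0.002, 0.002, -1.0]]
force: [-0.2, -0.4, 0.9]
width: 0.0379
gripper_force: 60.2
```

```bash
python3 -c "
from h import *
go(.5358,-.1111,.12,8.3)"
```

```text
t 11.8 pos [ 0.4919 -0.4329  0.0278] yaw 13.2 w 0.0379 F [-0.2 -0.4  0.9] shift [ 0.758  0.291 -0.232] turn 0.82
```

Request:
move_arm(
  targets=[
    [[0,0,-0.05],[0,0,0]],
    [[0.03,0.012,-0.07],[0,0,0.2]],
    [[0.065,0.025,-0.06],[0,0,0.2]],
    [[0.085,0.03,-0.04],[0,0,0.2]],
    [[0.09,0.03,-0.01],[0,0,0.22]],
    [[0.09,0.03,0],[0,0,0]],
    [[0.09,0.03,0],[0,0,0]],
    [[0.09,0.03,0],[0,0,0]],
    [[0.09,0.03,0],[0,0,0]],
    [[0.08,0.03,0],[0,0,0]],
    [[0.04,0.01,0],[0,0,0]],
    [[0,0,0],[0,0,0]],
  ],
)

```text
time: 12.8
tool_pos: [0.5451, -0.1131, 0.1175]
ee_rot: [[-0.152, 0.988, 0.0], [0.988, 0.152, 0.003], [0.003, 0.0, -1.0]]
force: [0.2, -0.1, 0.3]
width: 0.0378
gripper_force: 60.3
```

Request:
move_arm(
  targets=[
    [[0,0,0],[0,0,0]],
    [[0,0,0],[0,0,0]],
    [[0,0,0],[0,0,0]],
  ],
)

```text
time: 13.05
tool_pos: [0.5438, -0.1214, 0.1177]
ee_rot: [[-0.141, 0.99, -0.0], [0.99, 0.141, -0.001], [-0.001, -0.0, -1.0]]
force: [-0.1, 0.8, -0.2]
width: 0.0377
gripper_force: 60.3
```

```bash
python3 - <<'E'
from h import *
go(.5358,-.1111,.014,8.3)
cv2.imwrite('pics/w4.png',capture('wrist')[:,:,::-1])
E
```

```text
t 13.05 pos [ 0.5438 -0.1214  0.1177] yaw 8.1 w 0.0377 F [-0.1  0.8 -0.2] shift [ 0.028 -0.016  0.259] turn -0.03
```

View pics/w4.png

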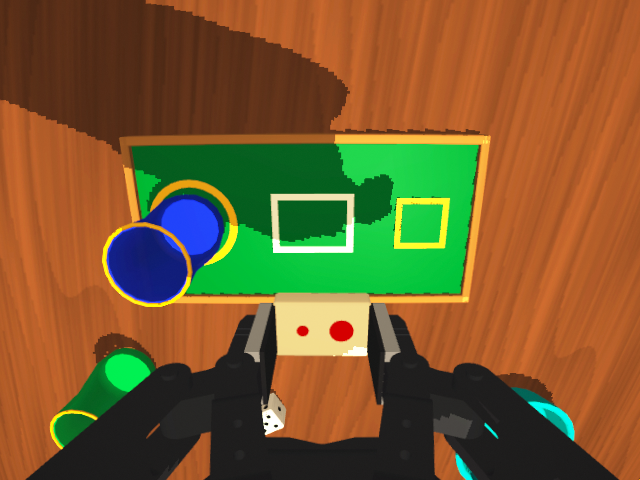

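The blue glass stands on its ring, and the tile is held level and square between the fingers.

Request:
move_arm(
  targets=[
    [[0.014,-0.008,0.03],[0,0,0]],
    [[0.014,-0.008,0.06],[0,0,0]],
    [[0,0,0.06],[0,0,0]],
    [[0,0,0.04],[0,0,0]],
    [[0,0,0.02],[0,0,0]],
    [[0,0,0],[0,0,0]],
    [[0,0,0],[0,0,0]],
    [[0,0,0],[0,0,0]],
    [[0,0,0],[0,0,0]],
  ],
)

```text
time: 13.85
tool_pos: [0.5372, -0.1097, 0.035]
ee_rot: [[-0.144, 0.99, 0.002], [0.99, 0.144, -0.0], [-0.001, 0.002, -1.0]]
force: [-0.1, 0.2, -0.0]
width: 0.0377
gripper_force: 60.3
```

```bash
python3 -c "
from h import *
go(.5358,-.1111,.013,8.3)"
```

```text
t 13.85 pos [ 0.5372 -0.1097  0.035 ] yaw 8.3 w 0.0377 F [-0.1  0.2 -0. ] shift [-0.003 -0.004  0.055] turn -0.01
```

Request:
move_arm(
  targets=[
    [[-0.003,-0.003,0.015],[0,0,0]],
    [[0,0,0.02],[0,0,0]],
    [[0,0,0.012],[0,0,0]],
    [[0,0,0.006],[0,0,0]],
    [[0,0,0],[0,0,0]],
    [[0,0,0],[0,0,0]],
    [[0,0,0],[0,0,0]],
    [[0,0,0],[0,0,0]],
  ],
)

```text
time: 14.52
tool_pos: [0.5347, -0.1106, 0.0123]
ee_rot: [[-0.144, 0.99, -0.001], [0.99, 0.144, 0.0], [0.0, -0.001, -1.0]]
force: [-2.5, 0.1, 4.3]
width: 0.0377
gripper_force: 60.6
```

Request:
move_arm(
  targets=[
    [[0,0,0],[0,0,0]],
    [[0,0,0],[0,0,0]],
    [[0,0,0],[0,0,0]],
    [[0,0,0],[0,0,0]],
    [[0,0,0],[0,0,0]],
    [[0,0,-0.03],[0,0,0]],
    [[0,0,-0.06],[0,0,0]],
    [[0,0,-0.08],[0,0,0]],
    [[0,0,-0.06],[0,0,0]],
    [[0,0,-0.02],[0,0,0]],
    [[0,0,0],[0,0,0]],
    [[0,0,0],[0,0,0]],
  ],
  jaw=-0.3,
)

```text
time: 15.52
tool_pos: [0.5353, -0.1106, 0.1128]
ee_rot: [[-0.144, 0.99, 0.001], [0.99, 0.144, 0.0], [-0.0, 0.001, -1.0]]
force: [-1.0, 0.4, -1.0]
width: 0.0555
gripper_force: 0.0
```

```bash
python3 -c "
from h import *
go(.5207,-.2818,.04,37.8)"
```

```text
t 15.52 pos [ 0.5353 -0.1106  0.1128] yaw 8.3 w 0.0555 F [-1.   0.4 -1. ] shift [-0.418 -0.098  0.182] turn -4.92
```

Request:
move_arm(
  targets=[
    [[-0.04,-0.01,0],[0,0,0]],
    [[-0.08,-0.018,0],[0,0,0]],
    [[-0.09,-0.02,0],[0,0,0]],
    [[-0.09,-0.02,0],[0,0,0]],
    [[-0.08,-0.02,0],[0,0,0]],
    [[-0.038,-0.01,0.01],[0,0,-0.5]],
    [[0,0,0.03],[0,0,-1]],
    [[0,0,0.05],[0,0,-1]],
    [[0,0,0.05],[0,0,-1]],
    [[0,0,0.03],[0,0,-1]],
    [[0,0,0.012],[0,0,-0.42]],
    [[0,0,0],[0,0,0]],
  ],
)

```text
time: 16.52
tool_pos: [0.5181, -0.2806, 0.036]
ee_rot: [[-0.615, 0.789, -0.006], [0.789, 0.615, 0.003], [0.006, -0.003, -1.0]]
force: [0.5, -0.6, 0.4]
width: 0.0554
gripper_force: 0.0
```

Request:
move_arm(
  targets=[
    [[0,0,0],[0,0,0]],
    [[0,0,0],[0,0,0]],
    [[0,0,0],[0,0,0]],
  ],
)

```text
time: 16.77
tool_pos: [0.5207, -0.2818, 0.04]
ee_rot: [[-0.612, 0.791, 0.0], [0.791, 0.612, -0.0], [-0.0, 0.0, -1.0]]
force: [0.8, 0.3, 0.6]
width: 0.0555
gripper_force: 0.0
```

```bash
python3 -c "
from h import *
go(.5207,-.2818,.004,37.8)"
```

```text
t 16.77 pos [ 0.5207 -0.2818  0.04  ] yaw 37.7 w 0.0555 F [0.8 0.3 0.6] shift [0.   0.   0.09] turn -0.01
```

Request:
move_arm(
  targets=[
    [[0,0,0.02],[0,0,0]],
    [[0,0,0.03],[0,0,0]],
    [[0,0,0.02],[0,0,0]],
    [[0,0,0.015],[0,0,0]],
    [[0,0,0.005],[0,0,0]],
    [[0,0,0],[0,0,0]],
    [[0,0,0],[0,0,0]],
    [[0,0,0],[0,0,0]],
  ],
)

```text
time: 17.43
tool_pos: [0.5208, -0.2819, 0.004]
ee_rot: [[-0.613, 0.79, 0.001], [0.79, 0.613, -0.0], [-0.001, 0.0, -1.0]]
force: [-0.6, -0.4, -0.2]
width: 0.0556
gripper_force: 0.0
```

Request:
move_arm(
  targets=[
    [[0,0,0],[0,0,0]],
    [[0,0,0],[0,0,0]],
    [[0,0,0],[0,0,0]],
    [[0,0,0],[0,0,0]],
    [[0,0,0],[0,0,0]],
    [[0,0,0],[0,0,0]],
    [[0,0,0],[0,0,0]],
    [[0,0,-0.03],[0,0,0]],
    [[0,0,-0.06],[0,0,0]],
    [[0,0,-0.09],[0,0,0]],
    [[0,0,-0.09],[0,0,0]],
    [[0,0,-0.06],[0,0,0]],
  ],
  jaw=1,
)

```text
time: 18.43
tool_pos: [0.5211, -0.2822, 0.1397]
ee_rot: [[-0.613, 0.79, 0.003], [0.79, 0.613, -0.001], [-0.003, 0.001, -1.0]]
force: [0.9, -0.4, -0.1]
width: 0.0203
gripper_force: 58.7
```

```bash
python3 -c "
from h import *
go(.4984,.0990,.13,8.3)"
```

```text
t 18.43 pos [ 0.5211 -0.2822  0.1397] yaw 37.8 w 0.0203 F [ 0.9 -0.4 -0.1] shift [0.788 0.539 0.023] turn 4.91
```

Request:
move_arm(
  targets=[
    [[0.03,0.02,0],[0,0,0]],
    [[0.06,0.041,0],[0,0,0]],
    [[0.08,0.055,0],[0,0,0]],
    [[0.08,0.055,0],[0,0,0]],
    [[0.08,0.055,0],[0,0,0]],
    [[0.08,0.055,0],[0,0,0]],
    [[0.08,0.055,0],[0,0,0]],
    [[0.08,0.055,0],[0,0,0]],
    [[0.08,0.055,0],[0,0,0]],
    [[0.08,0.055,0],[0,0,0]],
    [[0.045,0.03,0],[0,0,0]],
    [[0.013,0.008,0],[0,0,0]],
  ],
)

```text
time: 19.43
tool_pos: [0.4962, 0.1051, 0.1357]
ee_rot: [[-0.619, 0.786, -0.001], [0.786, 0.619, 0.002], [0.002, 0.0, -1.0]]
force: [-0.8, -0.8, -0.1]
width: 0.0204
gripper_force: 58.7
```

Request:
move_arm(
  targets=[
    [[0,0,0.04],[0,0,1]],
    [[0,0,0.05],[0,0,1]],
    [[0,0,0.06],[0,0,1]],
    [[0,0,0.06],[0,0,1]],
    [[0,0,0.04],[0,0,0.9]],
    [[0,0,0],[0,0,0]],
    [[0,0,0],[0,0,0]],
    [[0,0,0],[0,0,0]],
    [[0,0,0],[0,0,0]],
  ],
)

```text
time: 20.18
tool_pos: [0.4987, 0.0995, 0.0372]
ee_rot: [[-0.148, 0.989, 0.002], [0.989, 0.148, 0.001], [0.0, 0.002, -1.0]]
force: [0.1, 1.4, 0.6]
width: 0.0207
gripper_force: 58.7
```

```bash
python3 -c "
from h import *
go(.4984,.0990,.015,8.3)"
```

```text
t 20.18 pos [0.4987 0.0995 0.0372] yaw 8.5 w 0.0207 F [0.1 1.4 0.6] shift [-0.001 -0.001  0.056] turn 0.04
```

```bash
python3 -c "
from h import *
import pickle
c=pickle.load(open('pics/w1.pkl','rb'));print(plane(c,[(301.5,421),(398.5,410.5)],.01))
go(.4984,.0990,.0145,8.3)"
```

```text
[[0.49854986 0.0991404 ]
 [0.61771768 0.11620626]]
t 20.18 pos [0.4987 0.0995 0.0372] yaw 8.5 w 0.0207 F [0.1 1.4 0.6] shift [-0.001 -0.001  0.057] turn 0.04
```

Request:
move_arm(
  targets=[
    [[0,0,0.015],[0,0,0]],
    [[0,0,0.02],[0,0,0]],
    [[0,0,0.013],[0,0,0]],
    [[0,0,0.007],[0,0,0]],
    [[0,0,0],[0,0,0]],
    [[0,0,0],[0,0,0]],
    [[0,0,0],[0,0,0]],
    [[0,0,0],[0,0,0]],
  ],
)

```text
time: 20.85
tool_pos: [0.4972, 0.0993, 0.0142]
ee_rot: [[-0.146, 0.989, -0.001], [0.989, 0.146, -0.0], [0.0, -0.001, -1.0]]
force: [-7.0, -1.7, 13.3]
width: 0.0206
gripper_force: 60.3
```

Request:
move_arm(
  targets=[
    [[0,0,0],[0,0,0]],
    [[0,0,0],[0,0,0]],
    [[0,0,0],[0,0,0]],
    [[0,0,0],[0,0,0]],
    [[0,0,0],[0,0,0]],
    [[0,0,-0.03],[0,0,0]],
    [[0,0,-0.06],[0,0,0]],
    [[0,0,-0.08],[0,0,0]],
    [[0,0,-0.06],[0,0,0]],
    [[0,0,-0.02],[0,0,0]],
    [[0,0,0],[0,0,0]],
    [[0,0,0],[0,0,0]],
  ],
  jaw=-0.3,
)

```text
time: 21.85
tool_pos: [0.4975, 0.0994, 0.1132]
ee_rot: [[-0.146, 0.989, -0.0], [0.989, 0.146, 0.0], [0.0, -0.0, -1.0]]
force: [-0.2, -0.2, 0.1]
width: 0.0559
gripper_force: 0.0
```

```bash
python3 -c "
from h import *
go(.5389,.2908,.04,-19.6)"
```

```text
t 21.85 pos [0.4975 0.0994 0.1132] yaw 8.4 w 0.0559 F [-0.2 -0.2  0.1] shift [0.458 0.172 0.183] turn 4.67
```

Request:
move_arm(
  targets=[
    [[0.04,0.014,0],[0,0,0]],
    [[0.07,0.028,0],[0,0,0]],
    [[0.09,0.034,0],[0,0,0]],
    [[0.09,0.034,0],[0,0,0]],
    [[0.09,0.034,0],[0,0,0]],
    [[0.055,0.02,0],[0,0,0]],
    [[0.023,0.008,0.013],[0,0,0.5]],
    [[0,0,0.04],[0,0,1]],
    [[0,0,0.05],[0,0,1]],
    [[0,0,0.05],[0,0,1]],
    [[0,0,0.03],[0,0,1]],
    [[0,0,0],[0,0,0.17]],
  ],
)

```text
time: 22.85
tool_pos: [0.5356, 0.2889, 0.0347]
ee_rot: [[0.34, 0.94, -0.008], [0.94, -0.34, -0.005], [-0.007, -0.006, -1.0]]
force: [-0.6, -0.7, -0.5]
width: 0.0555
gripper_force: 0.0
```

Request:
move_arm(
  targets=[
    [[0,0,0],[0,0,0]],
    [[0,0,0],[0,0,0]],
    [[0,0,0],[0,0,0]],
    [[0,0,0],[0,0,0]],
  ],
)

```text
time: 23.18
tool_pos: [0.5396, 0.291, 0.0415]
ee_rot: [[0.334, 0.942, 0.001], [0.942, -0.334, 0.001], [0.001, 0.001, -1.0]]
force: [0.2, -0.3, 0.2]
width: 0.0558
gripper_force: 0.0
```

```bash
python3 -c "
from h import *
go(.5389,.2908,.004,-19.6)"
```

```text
t 23.18 pos [0.5396 0.291  0.0415] yaw -19.5 w 0.0558 F [ 0.2 -0.3  0.2] shift [-0.001 -0.001  0.094] turn 0.01
```

Request:
move_arm(
  targets=[
    [[0,0,0.02],[0,0,0]],
    [[0,0,0.03],[0,0,0]],
    [[0,0,0.02],[0,0,0]],
    [[0,0,0.015],[0,0,0]],
    [[0,0,0.007],[0,0,0]],
    [[0,0,0],[0,0,0]],
    [[0,0,0],[0,0,0]],
    [[0,0,0],[0,0,0]],
  ],
)

```text
time: 23.85
tool_pos: [0.5392, 0.2909, 0.0041]
ee_rot: [[0.336, 0.942, 0.001], [0.942, -0.336, 0.0], [0.001, 0.0, -1.0]]
force: [-0.5, 0.4, 0.3]
width: 0.0555
gripper_force: 0.0
```

Request:
move_arm(
  targets=[
    [[0,0,0],[0,0,0]],
    [[0,0,0],[0,0,0]],
    [[0,0,0],[0,0,0]],
    [[0,0,0],[0,0,0]],
    [[0,0,0],[0,0,0]],
    [[0,0,0],[0,0,0]],
    [[0,0,0],[0,0,0]],
    [[0,0,-0.03],[0,0,0]],
    [[0,0,-0.06],[0,0,0]],
    [[0,0,-0.09],[0,0,0]],
    [[0,0,-0.09],[0,0,0]],
    [[0,0,-0.06],[0,0,0]],
  ],
  jaw=1,
)

```text
time: 24.85
tool_pos: [0.5396, 0.2911, 0.1397]
ee_rot: [[0.336, 0.942, 0.002], [0.942, -0.336, 0.002], [0.002, 0.002, -1.0]]
force: [0.5, 0.4, -1.6]
width: 0.0208
gripper_force: 58.8
```

```bash
python3 -c "
from h import *
go(.6101,-.1004,.14,8.3)"
```

```text
t 24.85 pos [0.5396 0.2911 0.1397] yaw -19.6 w 0.0208 F [ 0.5  0.4 -1.6] shift [-0.863  0.495 -0.002] turn -4.65
```

Request:
move_arm(
  targets=[
    [[-0.03,0.017,0],[0,0,0]],
    [[-0.06,0.034,0],[0,0,0]],
    [[-0.088,0.05,0],[0,0,0]],
    [[-0.088,0.05,0],[0,0,0]],
    [[-0.088,0.051,0],[0,0,0]],
    [[-0.088,0.051,0],[0,0,0]],
    [[-0.088,0.051,0],[0,0,0]],
    [[-0.088,0.051,0],[0,0,0]],
    [[-0.088,0.05,0],[0,0,0]],
    [[-0.088,0.05,0],[0,0,0]],
    [[-0.05,0.029,0],[0,0,0]],
    [[-0.019,0.011,0],[0,0,0]],
  ],
)

```text
time: 25.85
tool_pos: [0.6086, -0.1078, 0.1355]
ee_rot: [[0.343, 0.939, -0.001], [0.939, -0.343, -0.003], [-0.003, -0.0, -1.0]]
force: [-1.0, -0.3, -0.8]
width: 0.0209
gripper_force: 58.8
```

Request:
move_arm(
  targets=[
    [[0,0,0.04],[0,0,-1]],
    [[0,0,0.05],[0,0,-1]],
    [[0,0,0.06],[0,0,-1]],
    [[0,0,0.06],[0,0,-1]],
    [[0,0,0.04],[0,0,-0.65]],
    [[0,0,0],[0,0,0]],
    [[0,0,0],[0,0,0]],
    [[0,0,0],[0,0,0]],
    [[0,0,0],[0,0,0]],
  ],
)

```text
time: 26.6
tool_pos: [0.6107, -0.1009, 0.0375]
ee_rot: [[-0.143, 0.99, 0.003], [0.99, 0.143, -0.0], [-0.001, 0.003, -1.0]]
force: [0.2, -1.0, -0.3]
width: 0.0207
gripper_force: 58.8
```

```bash
python3 -c "
from h import *
go(.6101,-.1004,.0145,8.3)"
```

```text
t 26.6 pos [ 0.6107 -0.1009  0.0375] yaw 8.2 w 0.0207 F [ 0.2 -1.  -0.3] shift [ 0.001 -0.001  0.057] turn -0.02
```

Request:
move_arm(
  targets=[
    [[0,0,0.015],[0,0,0]],
    [[0,0,0.02],[0,0,0]],
    [[0,0,0.013],[0,0,0]],
    [[0,0,0.006],[0,0,0]],
    [[0,0,0.001],[0,0,0]],
    [[0,0,0],[0,0,0]],
    [[0,0,0],[0,0,0]],
    [[0,0,0],[0,0,0]],
  ],
)

```text
time: 27.27
tool_pos: [0.6091, -0.1007, 0.0143]
ee_rot: [[-0.144, 0.99, -0.001], [0.99, 0.144, 0.0], [0.001, -0.001, -1.0]]
force: [-6.4, 1.5, 9.7]
width: 0.0204
gripper_force: 60.4
```

Request:
move_arm(
  targets=[
    [[0,0,0],[0,0,0]],
    [[0,0,0],[0,0,0]],
    [[0,0,0],[0,0,0]],
    [[0,0,0],[0,0,0]],
    [[0,0,0],[0,0,0]],
    [[0,0,-0.03],[0,0,0]],
    [[0,0,-0.06],[0,0,0]],
    [[0,0,-0.08],[0,0,0]],
    [[0,0,-0.09],[0,0,0]],
    [[0,0,-0.09],[0,0,0]],
    [[0,0,-0.06],[0,0,0]],
    [[0,0,-0.03],[0,0,0]],
  ],
  jaw=-0.2,
)

```text
time: 28.27
tool_pos: [0.6113, -0.1013, 0.1953]
ee_rot: [[-0.144, 0.99, 0.007], [0.99, 0.144, -0.001], [-0.002, 0.007, -1.0]]
force: [0.3, -1.2, 0.2]
width: 0.0512
gripper_force: 0.0
```

```bash
python3 -c "
from h import *
go(.41,.23,.19,8.3)"
```

```text
t 28.27 pos [ 0.6113 -0.1013  0.1953] yaw 8.3 w 0.0512 F [ 0.3 -1.2  0.2] shift [ 0.892 -0.379  0.009] turn -0.0
```

Request:
move_arm(
  targets=[
    [[0.03,-0.013,0],[0,0,0]],
    [[0.06,-0.026,0],[0,0,0]],
    [[0.086,-0.036,0],[0,0,0]],
    [[0.086,-0.036,0],[0,0,0]],
    [[0.086,-0.036,0],[0,0,0]],
    [[0.086,-0.036,0],[0,0,0]],
    [[0.086,-0.036,0],[0,0,0]],
    [[0.086,-0.036,0],[0,0,0]],
    [[0.086,-0.036,0],[0,0,0]],
    [[0.086,-0.036,0],[0,0,0]],
    [[0.07,-0.03,0],[0,0,0]],
    [[0.044,-0.019,0],[0,0,0]],
  ],
  jaw=-1,
)

```text
time: 29.27
tool_pos: [0.4054, 0.2336, 0.1883]
ee_rot: [[-0.149, 0.989, -0.003], [0.989, 0.149, -0.001], [-0.0, -0.003, -1.0]]
force: [0.6, -0.1, -0.1]
width: 0.0855
gripper_force: 0.0
```

Request:
move_arm(
  targets=[
    [[0,0,0],[0,0,0]],
    [[0,0,0],[0,0,0]],
    [[0,0,0],[0,0,0]],
    [[0,0,0],[0,0,0]],
  ],
)

```text
time: 29.6
tool_pos: [0.4095, 0.2292, 0.189]
ee_rot: [[-0.142, 0.99, -0.001], [0.99, 0.142, -0.001], [-0.001, -0.001, -1.0]]
force: [-0.1, -1.2, 0.1]
width: 0.0852
gripper_force: 0.0
```

```bash
python3 - <<'E'
from h import *
go(.4023,.2686,.1,8.3)
c=calibration('wrist');im=capture('wrist');cv2.imwrite('pics/w5.png',im[:,:,::-1])
import pickle;pickle.dump(c,open('pics/w5.pkl','wb'))
E
```

```text
t 29.6 pos [0.4095 0.2292 0.189 ] yaw 8.2 w 0.0852 F [-0.1 -1.2  0.1] shift [ 0.1   -0.004  0.223] turn -0.02
```

View pics/w5.png

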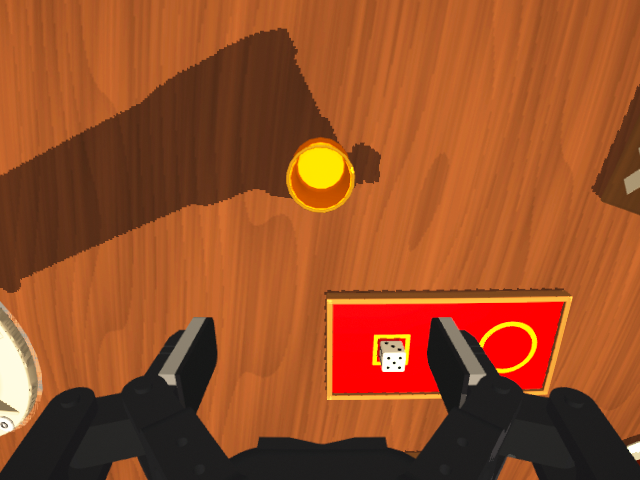

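The amber rim is centred near (320.5,177) with its foot near (320,167); the white die sits on its square at (392,355), and the red ring is at (508,347).

```bash
python3 - <<'E'
from h import *
import pickle
c=pickle.load(open('pics/w5.pkl','rb'))
P=plane(c,[(320.5,177)],.074)[0];print(P,plane(c,[(320,167)],.004),'ring',plane(c,[(508,347)],.01),'die',plane(c,[(393,361)],.032))
go(*P,.1,8.3)
E
```

```text
[0.40272748 0.27084193] [[0.40233977 0.26777396]] ring [[0.61767695 0.11707392]] die [[0.49614495 0.10110995]]
t 29.65 pos [0.4097 0.2293 0.1892] yaw 8.2 w 0.0856 F [ 1.2  0.4 -0.7] shift [ 0.105 -0.002  0.223] turn -0.02
```

Request:
move_arm(
  targets=[
    [[0.03,0,0.02],[0,0,0]],
    [[0.05,-0.002,0.06],[0,0,0]],
    [[0.021,-0.001,0.07],[0,0,0]],
    [[0,0,0.05],[0,0,0]],
    [[0,0,0.022],[0,0,0]],
    [[0,0,0],[0,0,0]],
    [[0,0,0],[0,0,0]],
    [[0,0,0],[0,0,0]],
    [[0,0,0],[0,0,0]],
  ],
)

```text
time: 30.4
tool_pos: [0.4034, 0.2705, 0.1024]
ee_rot: [[-0.143, 0.99, 0.002], [0.99, 0.143, 0.001], [0.001, 0.002, -1.0]]
force: [0.2, -0.4, 0.4]
width: 0.0854
gripper_force: 0.0
```

```bash
python3 -c "
from h import *
go(.4025,.2695,.028,8.3)"
```

```text
t 30.4 pos [0.4034 0.2705 0.1024] yaw 8.2 w 0.0854 F [ 0.2 -0.4  0.4] shift [-0.002 -0.003  0.186] turn -0.01
```

Request:
move_arm(
  targets=[
    [[-0.002,-0.002,0.03],[0,0,0]],
    [[0,0,0.05],[0,0,0]],
    [[0,0,0.05],[0,0,0]],
    [[0,0,0.036],[0,0,0]],
    [[0,0,0.02],[0,0,0]],
    [[0,0,0],[0,0,0]],
    [[0,0,0],[0,0,0]],
    [[0,0,0],[0,0,0]],
  ],
)

```text
time: 31.07
tool_pos: [0.4025, 0.27, 0.0278]
ee_rot: [[-0.144, 0.99, 0.002], [0.99, 0.144, 0.001], [0.001, 0.002, -1.0]]
force: [-0.4, -0.5, 0.3]
width: 0.0853
gripper_force: 0.0
```

Request:
move_arm(
  targets=[
    [[0,0,0],[0,0,0]],
    [[0,0,0],[0,0,0]],
    [[0,0,0],[0,0,0]],
    [[0,0,0],[0,0,0]],
    [[0,0,0],[0,0,0]],
    [[0,0,0],[0,0,0]],
    [[0,0,0],[0,0,0]],
  ],
  jaw=1,
)

```text
time: 31.65
tool_pos: [0.4021, 0.2697, 0.0275]
ee_rot: [[-0.144, 0.99, 0.001], [0.99, 0.144, 0.001], [0.0, 0.001, -1.0]]
force: [-2.2, -1.8, 8.6]
width: 0.0435
gripper_force: 59.7
```

Request:
move_arm(
  targets=[
    [[0,0,-0.03],[0,0,0]],
    [[0,0,-0.06],[0,0,0]],
    [[0,0,-0.08],[0,0,0]],
    [[0,0,-0.08],[0,0,0]],
    [[0,0,-0.05],[0,0,0]],
    [[0,0,0],[0,0,0]],
    [[0,0,0],[0,0,0]],
  ],
)

```text
time: 32.23
tool_pos: [0.4023, 0.2699, 0.1478]
ee_rot: [[-0.144, 0.99, 0.002], [0.99, 0.144, 0.002], [0.001, 0.003, -1.0]]
force: [-0.9, -0.0, -1.0]
width: 0.0435
gripper_force: 60.6
```

```bash
python3 -c "
from h import *
go(.6174,.1167,.15,8.3)"
```

```text
t 32.23 pos [0.4023 0.2699 0.1478] yaw 8.3 w 0.0435 F [-0.9 -0.  -1. ] shift [-0.456  0.477 -0.005] turn -0.0
```

Request:
move_arm(
  targets=[
    [[-0.02,0.021,0],[0,0,0]],
    [[-0.04,0.042,0],[0,0,0]],
    [[-0.055,0.058,0],[0,0,0]],
    [[-0.055,0.058,0],[0,0,0]],
    [[-0.055,0.058,0],[0,0,0]],
    [[-0.055,0.058,0],[0,0,0]],
    [[-0.055,0.057,0],[0,0,0]],
    [[-0.055,0.057,0],[0,0,0]],
    [[-0.04,0.042,0],[0,0,0]],
    [[-0.026,0.026,0],[0,0,0]],
    [[0,0,0.03],[0,0,0]],
    [[0,0,0.05],[0,0,0]],
  ],
)

```text
time: 33.23
tool_pos: [0.6182, 0.1145, 0.1138]
ee_rot: [[-0.142, 0.99, 0.001], [0.99, 0.142, -0.0], [-0.001, 0.001, -1.0]]
force: [0.1, 0.7, -0.6]
width: 0.0432
gripper_force: 60.6
```

Request:
move_arm(
  targets=[
    [[0,0,0.06],[0,0,0]],
    [[0,0,0.05],[0,0,0]],
    [[0,0,0.03],[0,0,0]],
    [[0,0,0.01],[0,0,0]],
    [[0,0,0],[0,0,0]],
    [[0,0,0],[0,0,0]],
    [[0,0,0],[0,0,0]],
  ],
)

```text
time: 33.82
tool_pos: [0.6177, 0.1166, 0.0559]
ee_rot: [[-0.144, 0.99, 0.002], [0.99, 0.144, 0.001], [0.0, 0.002, -1.0]]
force: [0.7, 0.2, -0.1]
width: 0.0434
gripper_force: 60.6
```

```bash
python3 -c "
from h import *
go(.6174,.1167,.0375,8.3)"
```

```text
t 33.82 pos [0.6177 0.1166 0.0559] yaw 8.3 w 0.0434 F [ 0.7  0.2 -0.1] shift [ 0.    -0.001  0.046] turn -0.0
```

Request:
move_arm(
  targets=[
    [[0,0,0.015],[0,0,0]],
    [[0,0,0.015],[0,0,0]],
    [[0,0,0.01],[0,0,0]],
    [[0,0,0.006],[0,0,0]],
    [[0,0,0],[0,0,0]],
    [[0,0,0],[0,0,0]],
    [[0,0,0],[0,0,0]],
  ],
)

```text
time: 34.4
tool_pos: [0.6167, 0.1164, 0.0376]
ee_rot: [[-0.144, 0.99, 0.0], [0.99, 0.144, 0.0], [0.0, 0.0, -1.0]]
force: [-7.1, -1.9, 13.9]
width: 0.0437
gripper_force: 61.7
```

Request:
move_arm(
  targets=[
    [[0,0,0],[0,0,0]],
    [[0,0,0],[0,0,0]],
    [[0,0,0],[0,0,0]],
    [[0,0,0],[0,0,0]],
    [[0,0,0],[0,0,0]],
    [[0,0,0],[0,0,0]],
    [[0,0,-0.03],[0,0,0]],
    [[0,0,-0.06],[0,0,0]],
    [[0,0,-0.08],[0,0,0]],
    [[0,0,-0.08],[0,0,0]],
    [[0,0,-0.08],[0,0,0]],
    [[0,0,-0.08],[0,0,0]],
  ],
  jaw=-1,
)

```text
time: 35.4
tool_pos: [0.6165, 0.1163, 0.2028]
ee_rot: [[-0.144, 0.99, 0.001], [0.99, 0.144, 0.0], [0.0, 0.001, -1.0]]
force: [1.9, -0.1, -0.4]
width: 0.0855
gripper_force: 0.0
```

Request:
move_arm(
  targets=[
    [[-0.03,-0.015,-0.05],[0,0,0]],
    [[-0.07,-0.03,-0.02],[0,0,0]],
    [[-0.08,-0.03,0],[0,0,0]],
    [[-0.08,-0.03,0],[0,0,0]],
    [[-0.07,-0.02,0],[0,0,0]],
    [[-0.03,0,0],[0,0,0]],
    [[0,0,0],[0,0,0]],
    [[0,0,0],[0,0,0]],
    [[0,0,0],[0,0,0]],
  ],
)

```text
time: 36.15
tool_pos: [0.5882, -0.0314, 0.2284]
ee_rot: [[-0.146, 0.989, 0.0], [0.989, 0.146, 0.001], [0.001, 0.0, -1.0]]
force: [0.1, 0.0, 0.2]
width: 0.0852
gripper_force: 0.0
```

```bash
python3 - <<'E'
from h import *
import pickle
go(.55,-.05,.23)
c=calibration('wrist');im=capture('wrist');cv2.imwrite('pics/w6.png',im[:,:,::-1]);pickle.dump(c,open('pics/w6.pkl','wb'))
cv2.imwrite('pics/side6.png',capture('side')[:,:,::-1])
E
```

```text
t 36.15 pos [ 0.5882 -0.0314  0.2284] yaw 8.4 w 0.0852 F [0.1 0.  0.2] shift [-0.032 -0.101 -0.004] turn None
```

View pics/w6.png

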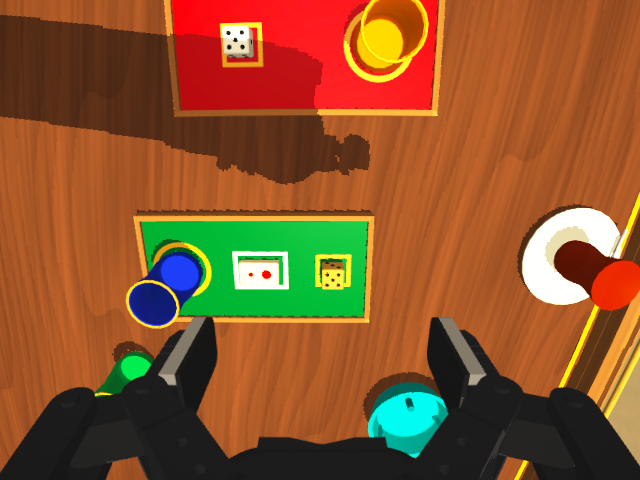

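View pics/side6.png

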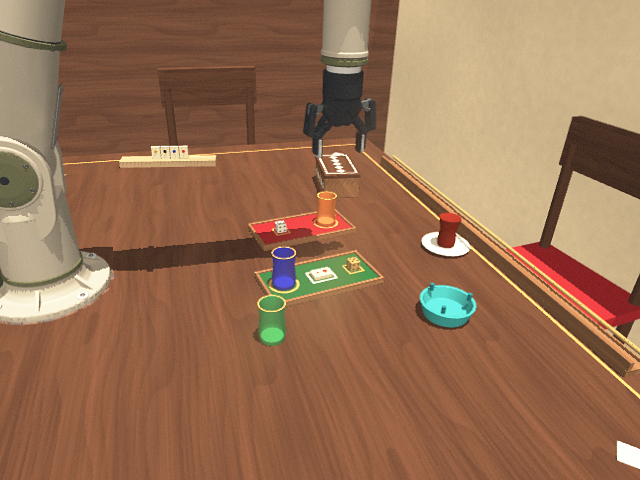

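Everything stands on its mark: blue at (180,275), tile (263,276) in the rectangle centred near (261,271), brass die at (333,274), white die at (237,40), amber foot at (380,43). I check the offsets numerically.

```bash
python3 - <<'E'
from h import *
import pickle
c=pickle.load(open('pics/w6.pkl','rb'))
a=np.radians(8.35);R=np.array([[np.cos(a),np.sin(a)],[-np.sin(a),np.cos(a)]])
G=np.array([.5307,-.1119]);D=np.array([.5528,.107])
f=lambda p,z,o:np.round(R@(plane(c,[p],z)[0]-o)*1000,1)
print('blue rim',f((153,303.5),.084,G),'floor',f((181,273),.014,G),'tile',f((263,276.5),.02,G),'bdie',f((333.5,276),.032,G))
print('amber rim',f((393.5,29),.084,D),'floor',f((380,43.5),.014,D),'wdie',f((237,39),.032,D))
E
```

```text
blue rim [-77.4   0.2] floor [-77.6  -1.7] tile [ 9.  -2.6] bdie [80.2  3.4]
amber rim [64.4 -2. ] floor [65.2 -0.1] wdie [-54.2   0.8]
```

All within about 4 mm of the marks. Handing in.

```bash
python3 -c "
from plant import *
print(job_done())"
```

```text
the job is handed in; nothing more can be done
None
```

I set out both kits and handed the job in at about 36 s: by the last wrist image each piece was within about 5 mm of its mark's centre, both glasses stood upright, and the green glass, tile box and ashtray looked unmoved (the verdict was not shown).

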